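# Switch on the guarded supply

## Task

Switch on the supply box with the round meter on top: with the back of a finger lift the hinged guard off its toggle and tip it back past upright until it rests open, then push the toggle fully over to the rear, towards the guard's hinge. Then nudge the guard forward from behind so that it drops shut over the switched toggle. Leave the other box's guard and toggle alone, and do not lift or shift the vials, bottles and stoppers standing around.

Things in the scene. Friction and masses are not known exactly. Their poses are not given: they have to be found in the camera images.
- meter_box: Grey supply box to switch on, told by the round dial meter (54 mm across, 10 high) on the left half of its top. Fixed, 130 (x) x 160 (y) x 55 mm high, flat top; origin under its centre; x from the front (three round black sockets) to the rear, y left, z up; the front looks at the robot within 0.3 rad. The guarded switch is on the right half: toggle pivot at x +8, y -38, z 61 mm.
- meter_box_hinge (a point): Middle of the guard's hinge axis, which runs along the box's y, 30 mm above the box's top and 24 mm to the rear of the toggle's pivot (box frame x +32, y -38, z 85 mm). Two black posts 8 mm wide, 27 mm either side of this point, carry it.
- meter_box_lip (a point): Middle of the guard's front lip, a round edge 7 mm thick, 66 mm long along the box's y, 52 mm from the hinge axis. With the guard shut its centre is 24 mm in front of the toggle's pivot and 50 mm above the box's top. The space under it is open to the front, so a finger can go in beneath.
- meter_box_guard (a joint): Guard: grey plate 3 mm thick, about 60 g, sloping up by 23 degrees from hinge to lip when shut; cheeks 13 mm deep hang below it from 10 to 38 mm from the hinge, 60 mm apart inside. Angle in rad: 0 shut, grows as the lip goes up and back, upright at 1.17, rests open against its stop at 1.45. No spring: short of upright it falls shut.
- meter_box_tip (a point): Centre of the round end (8.4 mm across) of the steel toggle, 18 mm from its pivot (pivot 6 mm above the box's top). It is 7 mm to the front of the pivot when off, 7 mm to the rear, towards the guard's hinge, when on; 22 mm above the box's top in both.
- meter_box_toggle (a joint): Toggle angle in rad: 0 off (leaning to the front; may start up to 0.1 from that stop), 0.84 on, at the rear stop. It takes about 2 N at its end and stays where it is left.
- vent_box: The other supply box, to be left alone: the same box and guarded switch, but with a square louvred vent (60 x 52 x 7 mm) in place of the round meter. Which of the two stands on the left varies. Axes as for the meter box. To the right of both boxes stands a fixed white instrument (x 0.52 to 0.78 m, y -0.18 to -0.48 m, under 0.3 m tall).
- vent_box_guard (a joint): Guard angle of the other box, rad: 0 shut, as for the meter box.
- vent_box_toggle (a joint): Toggle angle of the other box, rad: 0 off, 0.84 on.
- green_vial: Loose vial with a green cap, 25 mm across, 50 mm tall, in front of the meter box; origin under its centre.
- black_vial: Loose vial with a black cap, 25 mm across, 50 mm tall, in front of the vent box; origin under its centre.
- big_stopper: Loose rubber stopper, 32 mm across, 26 mm tall, in front of the meter box; origin under its centre.
- small_stopper: Loose rubber stopper, 26 mm across, 24 mm tall, in front of the vent box; origin under its centre.
- weigh_bottle: Loose glass weighing bottle, 38 mm across, 53 mm tall, behind the meter box; origin under its centre.
- dropper_bottle: Loose dropper bottle, 33 mm across, 106 mm tall, behind the vent box; origin under its centre.

How it is judged (in metres and radians):
On the way, in this order (a step that is already met when the one before it is completed fails the run):
1. the guard of the meter box is lifted back past upright (over 1.25 rad), its toggle still off (value of joint meter_box_guard above 1.25 rad and value of joint meter_box_toggle below 0.6 rad), for 0.2 s.
2. with the guard up, its toggle goes over to the rear (past 0.7 of 0.84 rad) (value of joint meter_box_toggle above 0.7 rad and value of joint meter_box_guard above 0.5 rad), for 0.05 s.
At the end, for the whole second after the job is handed in: The meter box's toggle is on (over 0.7 of 0.84 rad) and its guard shut (under 0.06 rad); the vent box's toggle is off (under 0.2 rad) and its guard shut (under 0.06 rad); the vials, bottles and stoppers are within 20 mm of where they stood (value of joint meter_box_toggle above 0.7 rad and value of joint each of meter_box_guard, vent_box_guard below 0.06 rad and value of joint vent_box_toggle below 0.2 rad and distance of each of green_vial, black_vial, big_stopper, small_stopper, weigh_bottle, dropper_bottle from where it was at the start of the episode below 0.02 m); the robot touches nothing.
It fails at once if the other box's guard is raised (over 0.12 rad) (value of joint vent_box_guard above 0.12 rad).
It fails at once if the other box's toggle is moved (over 0.2 rad) (value of joint vent_box_toggle above 0.2 rad).
It fails at once if a vial, bottle or stopper is lifted or shifted by more than 20 mm (distance of any of green_vial, black_vial, big_stopper, small_stopper, weigh_bottle, dropper_bottle from where it was at the start of the episode above 0.02 m).
It also fails if it takes over 48 s, if anything falls off the work surface, if the arm or the gripper's body presses on something with over 40 N, if the wrist force passes 120 N, or if a joint passes its speed limit or range.

## Robot

A 6-joint arm with a two-finger parallel gripper is mounted at the origin on a cart in front of the work surface, level with it; the furniture and walls round the work are solid. World frame = base frame: x ahead of the robot, y to its left, z up, the work surface at z = 0. Lengths are in m, angles in degrees, forces in N, time in s.
With the tool pointing down it reaches from about 0.4 to 0.825 m from the base axis. Payload 7 kg.
Tool frame: the origin (TCP) lies midway between the tips of the shut fingers; the grasp point (between the pads) lies 19 mm behind it; z points along the fingers, y is the direction in which the jaws open and shut (so a half turn about z gives the same grasp; the last joint's range is limited). The gripper opens to 88 mm and grips with 3 to 60 N. Pads are 19 mm wide; open, the fingers measure 130 mm over their backs; the gripper's body (78 mm by 193 mm) begins 47 mm behind the grasp point.
Start: joints at [-57.806, 20.546, 0.682, 0, -70.136, -16.507], TCP at [0.182, -0.65, 0.227] pointing down, gripper open.
Joint ranges: [-176.03, 176.03], [-82.01, 121.73], [-58.28, 71.71], [-173.87, 95.51], [-174.79, -0.11], [-173.66, 173.66]. Speed limits (degrees/s): [136.94, 136.94, 172.46, 180, 180, 180].

## Interface

Orientations are given as a 3x3 rotation matrix whose columns are the frame's x, y, z axes.
In Python, from rig import robot gives the robot as it stands. Calls block until the motion is done:
- robot.goto(position, orientation): joint-space move of the TCP to a pose.
- robot.servo_line(position, ori=None, speed=0.15): straight line of the TCP; ori=None keeps the orientation; speed is the mean speed in m/s.
- robot.movej(angles): joint-space move.
- robot.move_gripper(opening): opening from 0.0 (shut) to 1.0 (fully open); the grip force is fixed at half the most; returns when the fingers have stopped.
- robot.dwell(seconds).
- robot.ik(position, orientation): joint angles nearest the present ones, or None.
- robot.grab_frame(name): name is "scene" or "top" or "wrist"; returns (picture, depth): 420x560x3 uint8, red, green, blue; 420x560 float32, m along the optical axis (not along the pixel's ray), 0 where there is no reading.
- robot.camera_info(name): a dict with "vfov" (degrees; the focal length in pixels is half the picture's height over the tangent of half this angle, whatever the lens; pixels are square), "cx", "cy" (the principal point, pixels), "view" (4x4, takes a point from world to camera coordinates); the wrist camera has in their place "T_tool_cam" (4x4, takes a point from camera to tool coordinates, whose origin is the TCP and whose axes are the flange's). Camera axes: x right, y down, z forward; pixel columns grow to the right and rows downward; lengths in m; the calibration is good to about 2 mm. The wrist camera is an equidistant fisheye: a pixel r from the principal point sees the ray r / f radians off the axis. A picture is of the moment at which its call begins: read the wrist's pose just before it. camera_info takes no time and is no camera call.
A pose or a line that the arm cannot do raises robot.Unreachable and nothing moves.
- robot.job_done(): hands the job in, once; it reports no verdict.
Readings, each from a call of its own:
- robot.read_t(): time.
- robot.read_qpos(): joint angles.
- robot.read_qvel(): joint speeds.
- robot.read_effort(): joint torques, N m.
- robot.read_position(): TCP position.
- robot.read_tcp_rot(): TCP orientation.
- robot.read_force(): force on the tool from outside, world axes, zero at the start.
- robot.read_ft_torque(): the same for the moment, N m.
- robot.read_grip_width(): opening from 0.0 (shut) to 1.0 (fully open).
Only numpy, scipy, OpenCV 4.12 (cv2) and the standard library are available. Lean on these libraries where they do the work, as an engineer would, in place of code of your own. Each camera call takes 0.05 s, during which the arm holds its last target.

## Working session

There is one attempt and no reset: what is moved stays moved. The work goes in short steps, each a Python script; the robot and the scene stay as the last script left them, time stands still between calls to the robot, and variables do not carry over. Pictures are saved under pics/ and viewed, and the job is handed in when it is done.

```bash
ls; mkdir -p pics; python3 - <<'E'
from rig import robot
import cv2,numpy as np
for n in ["scene","top"]:
    p,d=robot.grab_frame(n); cv2.imwrite(f"pics/{n}0.png",p[:,:,::-1]); np.savez(f"{n}0.npz",p=p,d=d)
    print(n,robot.camera_info(n))
print(robot.read_t(), robot.read_position(), robot.read_tcp_rot(), robot.camera_info("wrist"))
E
```

```text
pics
scene {'vfov': 45.31979564854618, 'cx': 282.1031260379533, 'cy': 211.1287230366316, 'view': array([[-0.38278382, -0.92356532,  0.02244216,  0.3033262 ],
       [-0.52161573,  0.19601323, -0.83035886,  0.34921553],
       [ 0.76249169, -0.32955412, -0.55677689,  0.56906148],
       [ 0.        ,  0.        ,  0.        ,  1.        ]])}
top {'vfov': 48.290314589273144, 'cx': 276.34344057914006, 'cy': 202.61261586591473, 'view': array([[-0.02159541, -0.99975326,  0.00520103,  0.11096514],
       [-0.98605071,  0.02044008, -0.16518535,  0.56383137],
       [ 0.16503829, -0.00869573, -0.98624883,  1.04740604],
       [ 0.        ,  0.        ,  0.        ,  1.        ]])}
0.1 [ 0.18236749 -0.6494487   0.22570952] [[-9.62774308e-01 -2.70305977e-01 -5.56715325e-04]
 [-2.70306506e-01  9.62773296e-01  1.40511104e-03]
 [ 1.56180736e-04  1.50328858e-03 -9.99998858e-01]] {'vfov': 65.70646984690485, 'cx': 282.8513758621206, 'cy': 207.58468698745037, 'T_tool_cam': array([[ 7.35853725e-05, -9.64379805e-01, -2.64521429e-01,
         7.08924933e-02],
       [ 9.99999745e-01,  2.58836010e-04, -6.65469213e-04,
         6.28054314e-04],
       [ 7.10232742e-04, -2.64521313e-01,  9.64379578e-01,
        -1.57297327e-01],
       [ 0.00000000e+00,  0.00000000e+00,  0.00000000e+00,
         1.00000000e+00]])}
```

View pics/scene0.png

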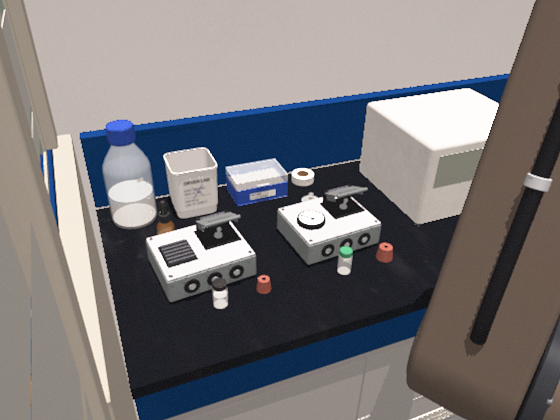

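View pics/top0.png

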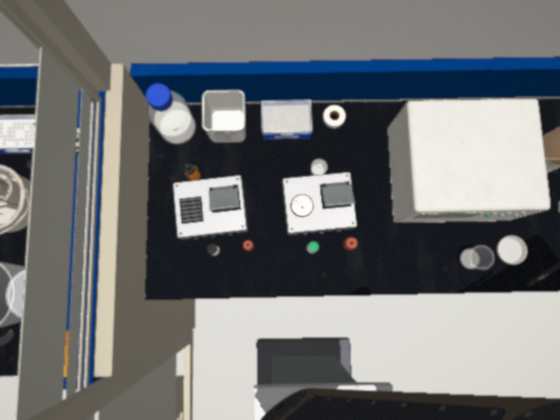

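```bash
cat > h.py <<'E'
import cv2,numpy as np
from rig import robot
def cloud(n,d):
    c=robot.camera_info(n); h,w=d.shape; f=h/2/np.tan(np.radians(c['vfov']/2))
    v,u=np.mgrid[:h,:w]; P=np.stack([(u-c['cx'])/f*d,(v-c['cy'])/f*d,d],-1)
    V=c['view']; return (P-V[:3,3])@V[:3,:3]
def proj(n,X):
    c=robot.camera_info(n); f=210/np.tan(np.radians(c['vfov']/2)); V=c['view']
    p=V[:3,:3]@np.asarray(X)+V[:3,3]; return np.array([f*p[0]/p[2]+c['cx'],f*p[1]/p[2]+c['cy']])
E
python3 - <<'E'
from h import *
from scipy import ndimage
for n in ["top","scene"]:
    z=np.load(n+"0.npz"); C=cloud(n,z['d']); 
    m=(abs(C[...,2]-.055)<.006)&(z['d']>0)&(C[...,0]>.3)&(C[...,0]<.8)&(C[...,1]<.4)&(C[...,1]>-.25)
    l,k=ndimage.label(m)
    for i in range(1,k+1):
        q=C[l==i]
        if len(q)<200: continue
        r=cv2.minAreaRect(q[:,:2].astype(np.float32)); print(n,len(q),q[:,2].mean(),r)
    p=z['p']
    if n=="top": cv2.imwrite("pics/topc.png",cv2.resize(p[150:260,160:370,::-1],None,fx=3.8,fy=3.8,interpolation=cv2.INTER_CUBIC))
    else: cv2.imwrite("pics/scenec.png",cv2.resize(p[150:290,260:410,::-1],None,fx=4,fy=4,interpolation=cv2.INTER_CUBIC))
E
```

```text
top 1292 0.05667613034772659 ((0.7672939300537109, 0.07058826833963394), (0.11769074201583862, 0.0655621737241745), 89.8221206665039)
top 2558 0.05443527512753652 ((0.5648514628410339, -0.0002697259187698364), (0.1295689046382904, 0.15940476953983307), 4.511168479919434)
top 2853 0.05513021246763914 ((0.5609681010246277, 0.25456351041793823), (0.12975794076919556, 0.15957821905612946), 5.440278053283691)
scene 471 0.0548851066289206 ((0.6264812350273132, -0.1845470666885376), (0.24688459932804108, 0.06566352397203445), 16.119245529174805)
scene 972 0.05681435763360838 ((0.7659310698509216, 0.06966955959796906), (0.11970022320747375, 0.0682031586766243), 89.75924682617188)
scene 217 0.054865000875877826 ((0.7319467663764954, 0.21744082868099213), (0.09017092734575272, 0.026419928297400475), 79.265869140625)
scene 237 0.05502692251956937 ((0.7436668276786804, 0.3412322700023651), (0.08900833129882812, 0.03971686586737633), 86.2610855102539)
scene 2667 0.055128880207823625 ((0.56472247838974, -0.0009674131870269775), (0.13144977390766144, 0.15955890715122223), 4.581328868865967)
scene 3898 0.05539580154764654 ((0.5764658451080322, 0.25576794147491455), (0.16327685117721558, 0.1582065373659134), 5.612911701202393)
```

View pics/topc.png

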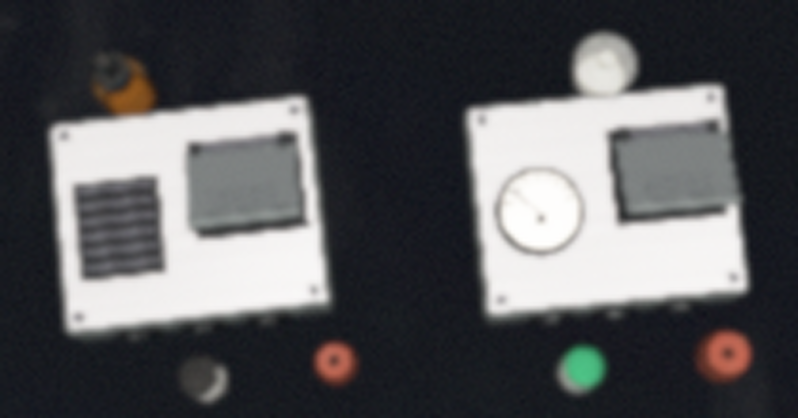

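View pics/scenec.png

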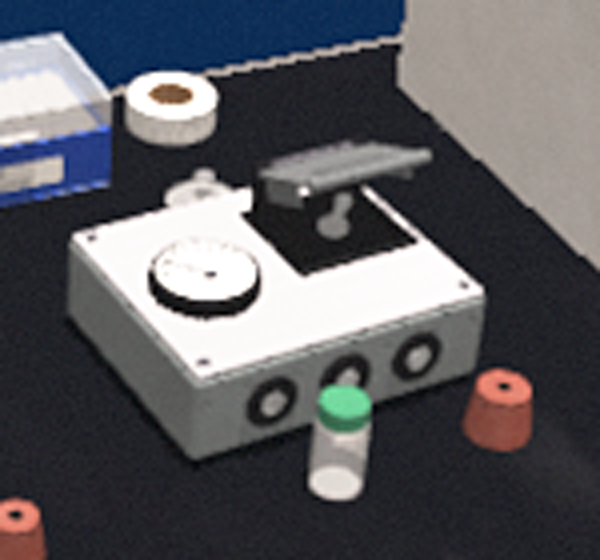

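```bash
cat >> h.py <<'E'
yaw=np.radians(4.54); c,s=np.cos(yaw),np.sin(yaw)
RB=np.array([[c,-s,0],[s,c,0],[0,0,1.]]); OB=np.array([.5648,-.0006,0])
def W(x,z,y=-38): return OB+RB@np.array([x,y,z])/1000
def R(th,flip=1):
    t=np.radians(th); zz=RB@np.array([np.sin(t),0,-np.cos(t)]); yy=RB[:,1]*flip
    return np.column_stack([np.cross(yy,zz),yy,zz])
E
python3 - <<'E'
from h import *
for n in ["top","scene"]:
    print(n,[proj(n,W(*a)).round(1) for a in [(-16,105),(32,85),(1,77)]])
for f in (1,-1):
  for th,x,z in [(45,-60,150),(45,-18,85),(45,35,117),(45,0,71),(0,72,180),(0,72,115),(0,32,115)]:
    q=robot.ik(W(x,z),R(th,f)); print(f,th,x,z,None if q is None else np.round(q,1))
print(robot.ik([.18,-.65,.45],robot.read_tcp_rot()),robot.ik([.3,-.45,.45],R(30)))
E
```

```text
top [array([339.4, 203.3]), array([335.6, 184. ]), array([336.8, 198. ])]
scene [array([352. , 193.2]), array([337.4, 190.2]), array([345.6, 201.3])]
1 45 -60 150 None
1 45 -18 85 None
1 45 35 117 None
1 45 0 71 [ -1.    9.2 -34.7 -73.6  -4.1 -12.5]
1 0 72 180 [  14.5   19.1   -7.7    0.   -63.2 -100. ]
1 0 72 115 [  14.5   22.3  -12.1    0.   -55.6 -100. ]
1 0 32 115 [  15.2   19.   -17.3    0.   -53.7 -100.6]
-1 45 -60 150 None
-1 45 -18 85 None
-1 45 35 117 None
-1 45 0 71 [ -1.    9.2 -34.7 -73.6  -4.1 167.5]
-1 0 72 180 [ 14.5  19.1  -7.7   0.  -63.2  80. ]
-1 0 72 115 [ 14.5  22.3 -12.1   0.  -55.6  80. ]
-1 0 32 115 [ 15.2  19.  -17.3   0.  -53.7  79.4]
[-5.80090192e+01  1.81286729e+01  2.52603691e+01 -1.57227639e-02
 -9.72168752e+01 -1.63104444e+01] [-55.35248103  -2.34580002   5.15472116 -25.88563991 -82.20556779
 -30.03936706]
```

```bash
python3 - <<'E'
from h import *
for x,z in [(-60,120),(-40,85),(-18,85),(-18,100),(0,130),(20,130),(35,117),(0,71)]:
  r=[]
  for th in range(-90,90,5):
    q=robot.ik(W(x,z),R(th)); 
    if q is not None: r.append((th,np.round(q[[0,3,4,5]]).astype(int).tolist()))
  print(x,z,r[0],r[-3:])
E
```

```text
-60 120 (-90, [11, -10, -137, -98]) [(55, [-29, -101, -27, 33]), (60, [-41, -111, -41, 54]), (65, [-50, -116, -55, 71])]
-40 85 (-90, [11, -10, -138, -98]) [(60, [-45, -119, -49, 71]), (65, [-52, -123, -63, 87]), (85, [-56, -116, -105, 127])]
-18 85 (-90, [11, -10, -141, -98]) [(75, [-54, -125, -87, 109]), (80, [-54, -122, -97, 116]), (85, [-53, -120, -104, 121])]
-18 100 (-90, [11, -11, -142, -98]) [(75, [-54, -125, -84, 105]), (80, [-54, -123, -95, 114]), (85, [-53, -120, -103, 119])]
0 130 (-90, [11, -12, -146, -100]) [(75, [-50, -126, -76, 91]), (80, [-51, -125, -88, 102]), (85, [-51, -124, -98, 110])]
20 130 (-90, [11, -12, -149, -101]) [(75, [-47, -128, -74, 89]), (80, [-48, -128, -86, 98]), (85, [-48, -127, -97, 105])]
35 117 (-90, [11, -13, -151, -101]) [(75, [-45, -130, -75, 91]), (80, [-46, -130, -87, 99]), (85, [-47, -129, -97, 105])]
0 71 (-90, [11, -11, -143, -99]) [(75, [-51, -127, -88, 108]), (80, [-51, -125, -97, 114]), (85, [-50, -123, -104, 118])]
```

```bash
python3 - <<'E'
from h import *
for x,z in [(-60,150),(-60,100),(-30,85),(-18,100),(0,130),(20,130),(35,117),(0,71)]:
  print(x,z)
  for th in range(15,50,5):
    q=robot.ik(W(x,z),R(th)); print('   ',th,None if q is None else np.round(q).astype(int).tolist())
E
```

```text
-60 150
    15 [20, 0, -41, 7, -35, -111]
    20 [21, -3, -47, 13, -27, -117]
    25 [21, -5, -55, 23, -17, -127]
    30 None
    35 None
    40 None
    45 None
-60 100
    15 [20, 4, -45, 9, -26, -113]
    20 [20, 2, -53, 19, -16, -123]
    25 None
    30 None
    35 None
    40 None
    45 None
-30 85
    15 [19, 8, -43, 9, -24, -112]
    20 [19, 6, -52, 21, -14, -124]
    25 None
    30 None
    35 None
    40 None
    45 None
-18 100
    15 [19, 8, -40, 8, -27, -111]
    20 [19, 6, -48, 16, -18, -119]
    25 None
    30 None
    35 None
    40 None
    45 None
0 130
    15 [18, 7, -35, 6, -33, -109]
    20 [19, 5, -42, 12, -24, -114]
    25 [18, 3, -51, 26, -13, -127]
    30 None
    35 None
    40 None
    45 None
20 130
    15 [18, 9, -33, 6, -33, -108]
    20 [18, 7, -39, 11, -24, -113]
    25 [17, 5, -48, 24, -13, -125]
    30 None
    35 None
    40 None
    45 None
35 117
    15 [17, 12, -32, 6, -32, -107]
    20 [18, 10, -39, 12, -23, -113]
    25 [16, 8, -49, 28, -10, -128]
    30 None
    35 None
    40 None
    45 None
0 71
    15 [18, 12, -40, 9, -23, -111]
    20 [17, 10, -50, 23, -11, -124]
    25 None
    30 None
    35 None
    40 None
    45 [-1, 9, -35, -74, -4, -13]
```

```bash
cat >> h.py <<'E'
TH=16; t=np.radians(TH); nn=np.array([np.cos(t),np.sin(t)]); ff=np.array([np.sin(t),-np.cos(t)])
H=np.array([32,85.]); E=15.
def tcp_for(phi):
    a=np.radians(22.6)+phi; d=np.array([-np.cos(a),np.sin(a)]); nf=np.array([-np.sin(a),-np.cos(a)])
    L=H+52*d
    A=L-3.5*nn+E*ff-9.5*nn            # rear face on the lip
    B=H+38*d+1.5*nf-9.5*nn            # corner on plate
    return A if A@nn<B@nn else B      # whichever sits further forward
def snap(n,name,box=None,k=1):
    p,d=robot.grab_frame(n)
    if box: p=p[box[1]:box[3],box[0]:box[2]]
    cv2.imwrite("pics/"+name,cv2.resize(p[:,:,::-1],None,fx=k,fy=k,interpolation=cv2.INTER_CUBIC))
    return d
E
python3 - <<'E'
from h import *
for p in np.arange(0,1.5,.1): print(round(p,1),tcp_for(p).round(1), robot.ik(W(*tcp_for(p)),R(TH)) is not None)
robot.move_gripper(0)
p=robot.read_position()
robot.goto([p[0],p[1],.45],robot.read_tcp_rot())
robot.goto(W(-90,330),R(0)); print(robot.read_t())
robot.goto(W(-75,150),R(TH)); print(robot.read_t(),robot.read_qpos(),robot.read_force())
robot.servo_line(W(-75,tcp_for(0)[1]))
print(robot.read_position(),robot.read_t(),robot.read_force(),robot.read_qpos())
snap("scene","s1.png",(200,100,480,310),2.8);snap("wrist","w1.png")
E
```

```text
0.0 [-24.4  87. ] True
0.1 [-22.1  91.7] True
0.2 [-19.4  96.1] True
0.3 [-16.3 100.3] True
0.4 [-12.8 104.1] True
0.5 [ -8.9 107.6] True
0.6 [ -4.7 110.6] True
0.7 [ -0.2 113.2] True
0.8 [  4.5 115.4] True
0.9 [  9.5 117. ] True
1.0 [ 14.5 118.2] True
1.1 [ 18.5 120.2] True
1.2 [ 22.3 120.4] True
1.3 [ 26.1 120.3] True
1.4 [ 29.8 119.8] True
4.8417
5.6167 [  21.15760771   -2.05499339  -43.39794854    8.27914888  -33.51984446
 -112.91547377] [ 1.22074477 -0.243985    0.27489162]
[ 0.49437138 -0.04418669  0.08800253] 6.1833 [ 0.73698941 -0.46939814  1.12078924] [  20.79492614    3.53537184  -49.83690234   12.1506468   -21.62070364
 -116.96273915]
```

View pics/s1.png

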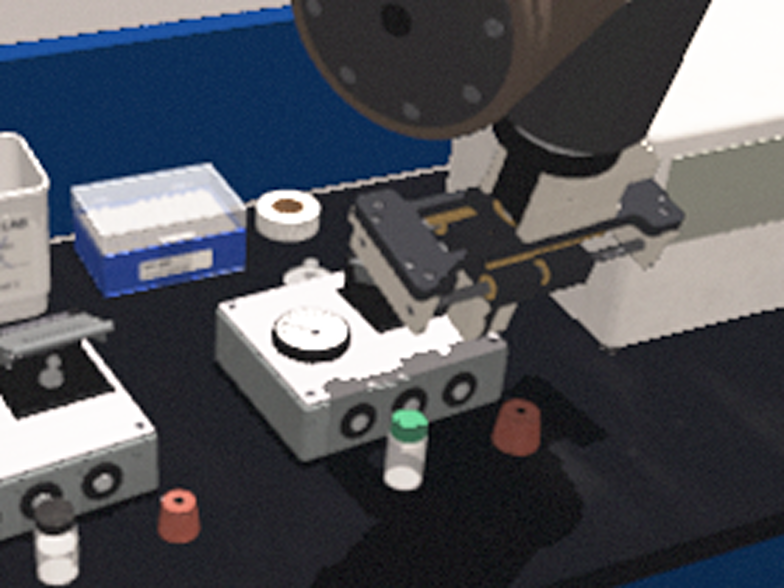

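View pics/w1.png

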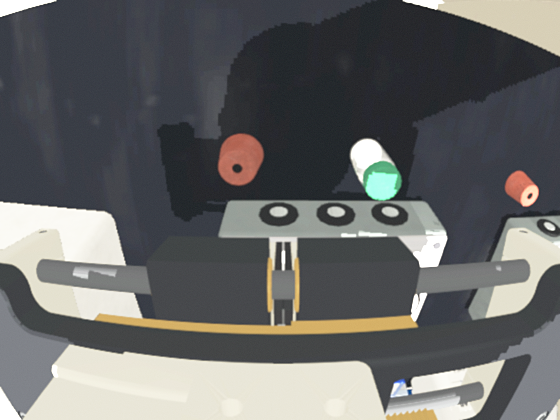

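The scene view shows the shut fingers over the front of the meter box, clear of the vial (405,440) and stopper (517,425). Next I enter under the lip and lift along its arc.

```bash
python3 - <<'E'
from h import *
a=tcp_for(0)
robot.servo_line(W(a[0]-4,a[1]),speed=.06); print(robot.read_force())
for p in [0,.1,.2,.35,.5,.65,.8,.95,1.1,1.2,1.3,1.36]:
    robot.servo_line(W(*tcp_for(p)),speed=.05); f=robot.read_force(); print(p,f.round(1),round(robot.read_t(),1))
    if np.linalg.norm(f)>15: print("stop"); break
snap("scene","s2.png",(200,100,480,310),2.8);snap("top","t2.png",(260,130,400,270),4)
E
```

```text
[-0.76610825 -0.0857736  -0.5759713 ]
0 [-0.  -0.5  0. ] 7.5
0.1 [-4.6  0.   2.5] 7.7
0.2 [-0.5 -0.7 -0.2] 8.0
0.35 [-0.3 -1.1  0.4] 8.3
0.5 [ 0.3 -0.1  0.2] 8.6
0.65 [ 0.2  0.3 -0.6] 8.9
0.8 [ 0.3 -0.4 -0. ] 9.2
0.95 [-0.4 -0.3 -0.1] 9.5
1.1 [ 0.  -0.1 -0.7] 9.8
1.2 [-0.5 -0.2  1.2] 10.0
1.3 [-0.1  0.2 -0.7] 10.3
1.36 [ 0.3 -0.5 -1. ] 10.5
```

View pics/s2.png

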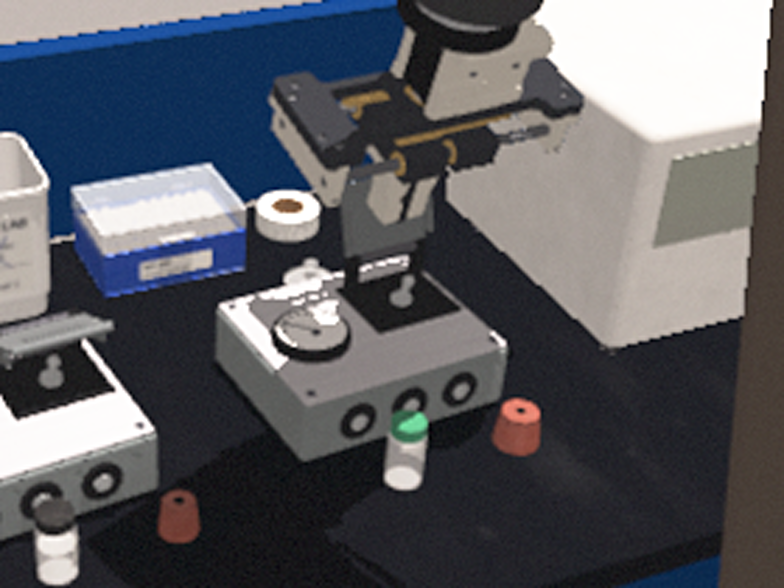

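The guard stands open behind the fingers at (385,215), with the toggle still leaning to the front at (402,290). Next is the toggle.

```bash
python3 - <<'E'
from h import *
robot.servo_line(W(5,122),speed=.1)
robot.servo_line(W(-28,100),speed=.12)
snap("scene","s3.png",(270,130,410,235),5)
robot.servo_line(W(-28,70.5),speed=.1); print(robot.read_t(),robot.read_force())
robot.servo_line(W(-14,70.5),speed=.06)
for x in np.arange(-12,9,1.):
    robot.servo_line(W(x,70.5),speed=.04); f=robot.read_force(); print(x,f.round(1),end=' ')
    if x>-3 and RB[:,0]@f<-9: break
print(robot.read_t())
E
```

```text
12.0 [ 0.52430985  0.3756446  -0.60344836]
-12.0 [-0.1  0.1 -0.1] -11.0 [ 0.5  0.2 -1.6] -10.0 [ 0.  -0.1  0. ] -9.0 [-1.4  0.9  0.6] -8.0 [ 0.  -0.2  0.3] -7.0 [-1.8 -0.8  0.6] -6.0 [-3.1 -0.6  0.5] -5.0 [-1.5 -1.1  0.4] -4.0 [-1.5 -0.2 -0.4] -3.0 [-1.9 -0.4  0.7] -2.0 [-2.  -1.3  0.5] -1.0 [-2.5 -0.9  1.3] 0.0 [-2.5 -0.1  1.6] 1.0 [-2.1 -1.   1.9] 2.0 [-1.6 -0.8  2.6] 3.0 [-1.5 -1.5  2.1] 4.0 [-2.2 -0.2  1.2] 5.0 [-3.5 -0.6  2.3] 6.0 [-6.6  0.4  4.6] 7.0 [-10.4   0.7   6.5] 17.3833
```

View pics/s3.png

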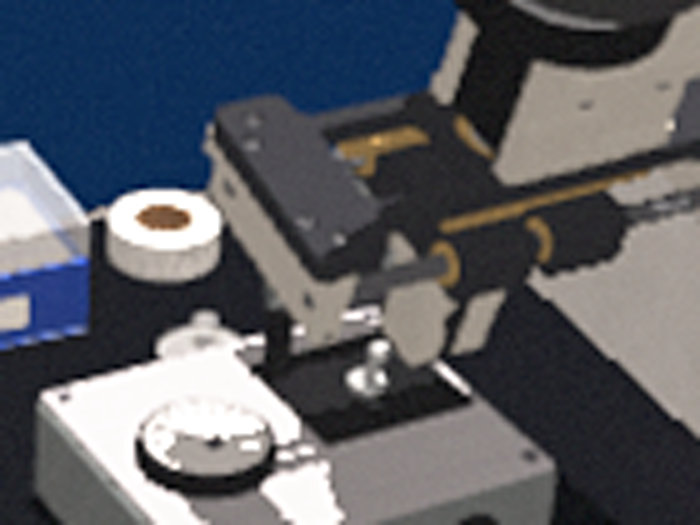

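```bash
python3 - <<'E'
from h import *
robot.servo_line(W(-20,72),speed=.1)
robot.servo_line(W(-60,200),speed=.2)
robot.servo_line(W(-40,240),ori=R(0),speed=.2)
snap("scene","s4.png",(270,130,410,235),5)
print(robot.read_t())
E
```

```text
19.2
```

View pics/s4.png

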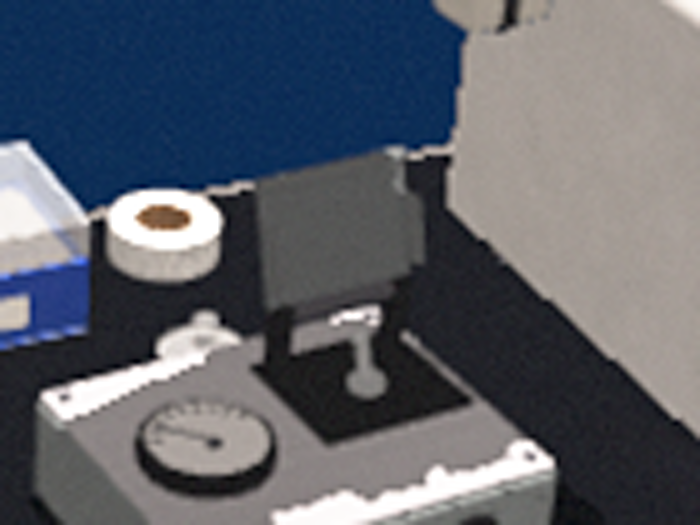

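The guard stands open at (335,230), and the toggle now leans back to (357,325). I go over the top, come down behind the guard and nudge it forward.

```bash
python3 - <<'E'
from h import *
robot.servo_line(W(78,200),ori=R(0),speed=.15)
robot.servo_line(W(78,116),speed=.12); print(robot.read_force(),robot.read_t())
for x in range(66,31,-3):
    robot.servo_line(W(x,116),speed=.05); f=robot.read_force(); print(x,f.round(1))
    if np.linalg.norm(f)>12: break
robot.dwell(.5)
robot.servo_line(W(45,120),speed=.1)
robot.servo_line(W(50,220),speed=.2)
robot.servo_line(W(-60,290),speed=.25)
snap("scene","s5.png",(270,130,410,235),5);snap("scene","s5f.png");snap("top","t5.png",(160,120,380,270),3.6)
print(robot.read_t())
E
```

```text
[0.35680773 0.49470927 1.30480293] 21.0333
66 [-0.4  0.1 -0.2]
63 [-0.3 -0.3  0.6]
60 [-0.3  0.1  0.8]
57 [-0.   0.1 -0.3]
54 [-0.3  0.8  1. ]
51 [0.4 0.5 0.2]
48 [ 0.2 -0.1 -0. ]
45 [-0.3 -0.1  0.7]
42 [ 0.  -0.5  0.1]
39 [ 0.9  0.4 -0.3]
36 [-1.3 -0.5 -0.2]
33 [-0.8 -0.   0.2]
26.425
```

View pics/s5.png

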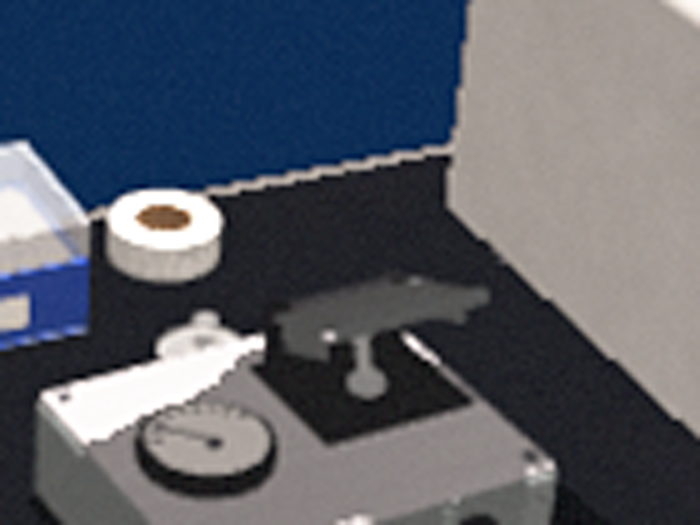

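View pics/s5f.png

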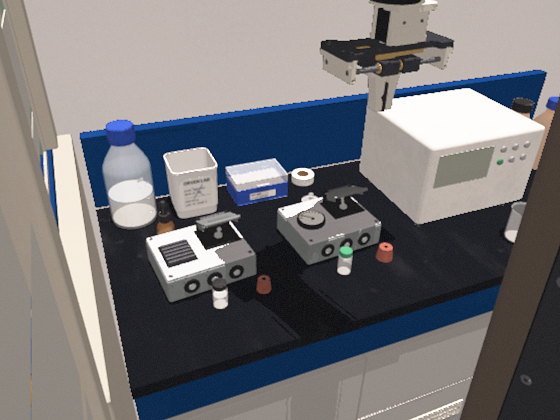

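View pics/t5.png

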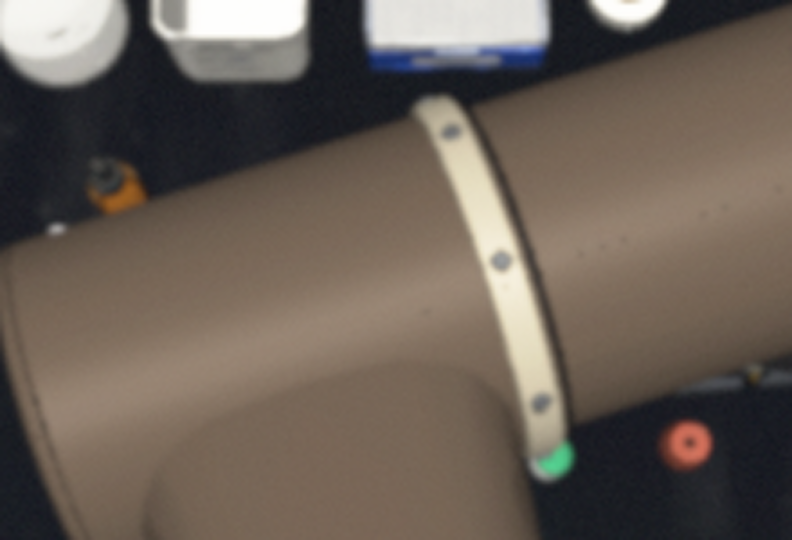

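```bash
python3 - <<'E'
from h import *
z=np.load("scene0.npz"); p,d=robot.grab_frame("scene"); a=cloud("scene",z['d']);b=cloud("scene",d)
m=(a[...,2]>.083)&(a[...,2]<.115)&(abs(a[...,0]-.575)<.045)&(abs(a[...,1]+.04)<.04)&(d>0)
print(m.sum(),np.median(b[m][:,2]-a[m][:,2]),np.percentile(b[m][:,2]-a[m][:,2],[10,90]))
robot.job_done()
E
```

```text
380 5.883537161654323e-05 [-0.00179968  0.00133615]
the job is handed in; nothing more can be done
```

I switched on the meter box and handed the job in at about 26.5 s of the 48 s allowed. The job report gives no verdict.

- **Guard opened:** I lifted it with the shut fingers in beneath its lip. The picture taken afterwards shows it standing open with the toggle still off.
- **Toggle switched:** I pushed it to the rear until it met the stop, at about 12 N. The pictures before and after the guard closed show it leaning to the rear.
- **Guard shut:** I nudged it forward from behind and it dropped over the toggle. Its depth readings match the starting picture, with a median difference of 0.06 mm, so it reads as fully shut.
- **Surroundings:** In the last scene view the vent box, vials, bottles and stoppers look unmoved; I judged this by eye and did not measure it. The last top view could not confirm it, because the arm hid most of the boxes.
- **Robot:** It was clear of everything at the end. The highest force I read in any step was about 12 N, at the toggle's stop.

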